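Count three marbles out of the pouring boat by weight

TASK

A customer wants three of the big glass marbles. Pick up the white porcelain pouring boat, tilt it gradually over the pan of the counter scale until three marbles (no more, no fewer) have dropped into the pan, which the scale shows as the third long mark past zero, then stand the boat upright again along the middle of its hardwood board, its foot wholly on the wood, with the other two still in it. Let no marble fall on the table and leave the candle blocks and the tea-light dish where they are.

Things in the scene. Friction and masses are not known exactly. Their poses are not given: they have to be found in the camera images.
- boat_mid (a point): middle of the pouring boat, half-way up (31 mm above its underside): a loose half-moon trough of white porcelain, 0.15 to 0.25 kg, 177 mm long (y axis), 41 wide (x axis), 62 high (z axis up), alike at both ends. Grip it across the 41 mm: its outer sides are flat and upright. Its underside rises towards the ends from a flat foot 92 x 40 mm in the middle
- lip_a (a point): middle of the pouring lip at the boat's +y end, 88 mm from its middle and 51 mm above its underside: the open end of its channel, 31 mm wide, whose floor is an arc of 112 mm radius, 8 mm above the underside in the middle. Five marbles lie in it in a row. Lowering an end lets them roll over its lip one by one, when tilted slowly at about 25, 32, 39, 46 and 53 degrees
- lip_b (a point): the like lip at the boat's -y end
- marble_0: centre of a marble: smooth glass ball, 28 mm diameter, 30 g; all five are alike and start in the boat
- marble_1: centre of a marble: smooth glass ball, 28 mm diameter, 30 g; all five are alike and start in the boat
- marble_2: centre of a marble: smooth glass ball, 28 mm diameter, 30 g; all five are alike and start in the boat
- marble_3: centre of a marble: smooth glass ball, 28 mm diameter, 30 g; all five are alike and start in the boat
- marble_4: centre of a marble: smooth glass ball, 28 mm diameter, 30 g; all five are alike and start in the boat
- board_top (a point): centre of the top face of the hardwood board, the boat's place: fixed, 260 mm long (y axis), 60 mm wide (x axis), 20 mm thick, lying flat on the table; its z axis is up. The boat starts on it, lying along it
- pan_in (a point): centre of the inner floor of the scale's pan, z axis up, about 100 mm above the table. The pan is a round steel dish, 154 mm across the rim (148 inside), its rim 32 mm above this point; floor about 70 mm across, sides sloping. It sinks 2 mm per marble on its spring
- scale: counter scale under the pan: fixed, grey, 140 (x) x 136 (y) x 82 mm, a sloping dial on its -x side, which faces the robot; origin at the centre of its underside, on the table
- pointer (a joint): pointer of the scale's dial, rad: 0 (straight up the dial) when the pan is empty, growing clockwise by 0.5 per marble in the pan; a long mark on the dial every 0.5
- block_tall: square mint-painted wooden candle block, 56 x 56 x 70 mm, loose; leave it alone; origin at the centre of its underside
- block_low: square mint-painted wooden candle block, 56 x 56 x 55 mm, loose; leave it alone; origin at the centre of its underside
- tealight_dish: shallow glazed dish with a tea light, 90 mm across, 25 high, loose; leave it alone; origin at the centre of its underside

How it is judged (in metres and radians):
On the way, in this order (a step that is already met when the one before it is completed fails the run):
1. the boat is lifted clear of its board with all five marbles in it (z of boat_mid in the frame of board_top above 0.06 m and distance between each of marble_0, marble_1, marble_2, marble_3, marble_4 and boat_mid below 0.09 m), for 0.2 s.
2. three marbles lie in the pan and two in the boat, while the boat is still held up (value of joint pointer between 1.3 and 1.7 rad and (distance between marble_0 and pan_in below 0.075 m or distance between marble_0 and boat_mid below 0.09 m) and (distance between marble_1 and pan_in below 0.075 m or distance between marble_1 and boat_mid below 0.09 m) and (distance between marble_2 and pan_in below 0.075 m or distance between marble_2 and boat_mid below 0.09 m) and (distance between marble_3 and pan_in below 0.075 m or distance between marble_3 and boat_mid below 0.09 m) and (distance between marble_4 and pan_in below 0.075 m or distance between marble_4 and boat_mid below 0.09 m) and z of boat_mid in the frame of board_top above 0.06 m), for 0.3 s.
At the end, for the whole second after the job is handed in: Three marbles at rest in the pan (pointer on the third long mark past zero), two in the boat. The boat stands upright (3 degrees) with its foot on the hardwood board, lengthwise along it (11 degrees), its middle within 12 mm of the board's middle line and 75 mm of its centre along it (value of joint pointer between 1.3 and 1.7 rad and (distance between marble_0 and pan_in below 0.075 m or distance between marble_0 and boat_mid below 0.09 m) and (distance between marble_1 and pan_in below 0.075 m or distance between marble_1 and boat_mid below 0.09 m) and (distance between marble_2 and pan_in below 0.075 m or distance between marble_2 and boat_mid below 0.09 m) and (distance between marble_3 and pan_in below 0.075 m or distance between marble_3 and boat_mid below 0.09 m) and (distance between marble_4 and pan_in below 0.075 m or distance between marble_4 and boat_mid below 0.09 m) and linear speed of each of marble_0, marble_1, marble_2, marble_3, marble_4 below 0.03 m/s and z of boat_mid in the frame of board_top between 0.027 and 0.035 m and x of boat_mid in the frame of board_top between -0.012 and 0.012 m and y of boat_mid in the frame of board_top between -0.075 and 0.075 m and angle between the y axis of boat_mid and the y axis of board_top, either way round below 0.2 rad and angle between boat_mid's own z axis and vertical below 0.06 rad); the robot touches nothing.
It fails at once if a marble falls onto the table (height (world z) of any of marble_0, marble_1, marble_2, marble_3, marble_4 below 0.018 m).
It fails at once if a bystander (candle blocks, tea-light dish) is moved by more than 25 mm (distance of any of block_tall, block_low, tealight_dish from where it was at the start of the episode above 0.025 m).
It also fails if it takes over 61 s, if anything falls off the work surface, if the arm or the gripper's body presses on something with over 40 N, if the wrist force passes 120 N, or if a joint passes its speed limit or range.

ROBOT

A 7-joint arm with a two-finger parallel gripper is mounted at the origin on the work surface; the furniture and walls round the work are solid. World frame = base frame: x ahead of the robot, y to its left, z up, the work surface at z = 0. Lengths are in m, angles in degrees, forces in N, time in s.
With the tool pointing down it reaches from about 0.425 to 0.875 m from the base axis. Payload 4.7 kg.
Tool frame: the origin (TCP) lies midway between the tips of the shut fingers; the grasp point (between the pads) lies 19 mm behind it; z points along the fingers, y is the line along which they close (so a half turn about z gives the same grasp; the last joint's range is limited). The gripper opens to 87 mm and grips with 3 to 60 N. Pads are 19 mm wide; open, the fingers measure 117 mm over their backs; the gripper's body (75 mm by 190 mm) begins 51 mm behind the grasp point.
Start: joints at [66.984, 18.392, -4.016, 83.108, 1.295, 78.541, -3.26], TCP at [0.263, -0.595, 0.223] pointing down, gripper open.
Joint ranges: [-163.93, 163.93], [-17.29, 119.83], [-79.2, 71.16], [3.27, 140.29], [-89.18, 269.18], [5.43, 117.66], [-154.24, 154.24]. Speed limits (degrees/s): [147.25, 147.25, 180, 180, 180, 180, 180].

INTERFACE

Orientations are given as [roll, pitch, yaw] about the fixed x, y, z axes, in that order (R = Rz(yaw) Ry(pitch) Rx(roll)).
In Python, from cell import env, viewer, boxes_of, masks_of gives the robot as it stands. The module is installed in compiled form; this text tells all that it offers.
- The arm moves only by the tool apply_moves, never from a script. Its argument "moves" is a list of rows, each a list of 7 numbers: the shift along the tool's x, y, z scaled (see below), then the turn, a rotation vector about the tool's x, y, z scaled (see below), then the opening, from 0 (shut) to 1 (fully open). A call has 1 to 20 rows; each row is the pose to reach, as a shift and turn from the pose commanded when the call began, along the tool's axes at that moment; what a row does not reach only later rows make up. The controller multiplies each number of a shift by 0.2 m and each number of a turn by 1.5 rad. A row lasts 1/10 s, in which the tool goes at most 50 mm and 8.59 degrees, less where a joint would pass 70% of its speed; a pose out of reach is approached as far as the arm can. A call with a number of a shift or a turn outside -1 to 1 is refused whole. A call with a gripper value outside its range is refused whole. The fingers move at their own pace and stop on an object; "grip_force" is the grip in N (left out, the last holds). Time passes only in rows, so rows that repeat a pose let the fingers close. It gives the time, the measured TCP pose, the force, the opening and the grip force at its end, in the units of the state.
- env.get_obs(): the state, without advancing time (a new reading comes with each control period).
- viewer.read_camera(name): name is "scene" or "top" or "wrist"; returns the picture (420x560x3 uint8, red, green, blue); there is no depth.
- viewer.get_calibration(name): a dict with "fov_y" (degrees; the focal length in pixels is half the picture's height over the tangent of half this angle, whatever the lens; pixels are square), "cx", "cy" (the principal point, pixels), "k1" (the pictures are not rectified: a ray, as slopes to the right and down, at radius r is drawn at 1 + k1 r^2 times it, then the intrinsics apply), "position" and "orientation" of the camera in the world. Camera axes: x right, y up, looking along -z (the intrinsics and any distortion apply to the point x, -y, -z); pixel columns grow to the right and rows downward; lengths in m; the calibration is good to about 2 mm. A picture is of the moment at which its call begins: read the wrist's pose just before it. get_calibration takes no time and is no camera call; for the wrist camera it gives the pose at the moment of the call.
- env.sign_off(): hands the job in; it is judged then, once.
Trained networks look in the newest picture that a camera, given by its name, has taken for a name from the list of things; names that differ only in an ending like _2 or _b are one class to them, and where a whole thing is asked for, a point or a joint stands for the part that bears it (a point fixed in the world has none). Each returns a list of dicts, best first, with "conf" (0 to 1); they miss things now and then, are a little off and sometimes report something else, mostly with a low value. They report only what shows in the picture. A call takes as long as a camera call.
- boxes_of(camera, target): "location" ([column, row] in pixels, amid what is visible of it).
- masks_of(camera, target): "pixels" (420x560 bool, what is visible of it) and "location" ([column, row] in pixels, amid what is visible of it).
The state is a dict: "time_s": time; "qpos": joint angles; "joint_velocities": joint speeds; "effort": joint torques, N m; "tool_pos": TCP position; "tool_rot": TCP orientation; "force": force on the tool from outside, world axes, zero at the start; "wrist_torque": the same for the moment, N m; "grip_width": finger opening in m; "grasp_force": force on a finger pad.
Only numpy, scipy, OpenCV 4.12 (cv2) and the standard library are available. Lean on these libraries where they do the work, as an engineer would, in place of code of your own. Each camera call takes 0.05 s, during which the arm holds its last target. There are 200 camera calls.

## Working session

There is one attempt and no reset: what is moved stays moved. The work goes in short steps, Python scripts to look and compute and a tool call to move; the robot and the scene stay as the last step left them, time stands still between calls to the robot, and variables do not carry over. Pictures are saved under pics/ and viewed, at most 10 in all, crops included, and the job is handed in when it is done.

Besides the shell and the picture viewer there is one more tool, called after ">>>" by a JSON object that holds its "method" and its "body". apply_moves: Moves the arm, as the interface text tells. Shifts and turns lie within -1 to 1; 1 stands for 0.2 m of shift or 1.5 rad of turn. Its arguments: {"type":"object","properties":{"moves":{"type":"array","items":{"type":"array","items":{"type":"number","minimum":-1,"maximum":1}}},"grip_force":{"type":"number"}},"required":["moves"]}

```bash
mkdir -p pics
cat > h.py <<'E'
import numpy as np, cv2
from scipy.spatial.transform import Rotation as R
from cell import env, viewer, boxes_of, masks_of
def ray(cam,px,c=None):
    c=c or viewer.get_calibration(cam); f=210/np.tan(np.radians(c['fov_y'])/2)
    d=np.array([(px[0]-c['cx'])/f,(px[1]-c['cy'])/f]); u=d.copy()
    for _ in range(20): u=d/(1+c['k1']*(u@u))
    o=np.array(c['orientation'])
    M=o if o.shape==(3,3) else R.from_euler('xyz',o,degrees=True).as_matrix()
    return np.array(c['position']),M@np.array([u[0],-u[1],-1])
def at(cam,px,z,c=None):
    p,d=ray(cam,px,c); return p+d*(z-p[2])/d[2]
E
python3 - <<'E'
from h import *
o=env.get_obs(); print(o['time_s'],o['tool_pos'],o['tool_rot'])
ims=[]
for c in ('scene','top'):
    im=viewer.read_camera(c); cv2.imwrite(f'pics/{c}0.png',im[:,:,::-1])
    k=viewer.get_calibration(c); print(c,k)
    for n,z in (('boat_mid',.06),('marble_0',.042),('board_top',.02),('pan_in',.12),('scale',.05),('block_tall',.07),('block_low',.055),('tealight_dish',.025)):
        for b in boxes_of(c,n)[:5]:
            if b['conf']>.3: print(n,round(b['conf'],2),np.round(b['location']),np.round(at(c,b['location'],z),3)[:2])
print(env.get_obs()['time_s'])
E
```

```text
0.0 [ 0.26226045 -0.59411977  0.22147319] [-1.79890763e+02  6.61676632e-03  2.38249191e+01]
scene {'fov_y': 56.485201223831915, 'cx': 277.64394041709846, 'cy': 207.575673978952, 'k1': -0.07888334863099464, 'position': array([0.16282456, 0.50143219, 0.70090439]), 'orientation': array([ 4.50254219e+01, -9.54730109e-03, -1.47816768e+02])}
boat_mid 0.84 [235. 283.] [0.463 0.179]
marble_0 0.59 [240. 273.] [0.479 0.145]
marble_0 0.44 [249. 261.] [0.48  0.111]
marble_0 0.39 [234. 285.] [0.471 0.176]
board_top 0.85 [230. 324.] [0.435 0.24 ]
pan_in 0.67 [319. 175.] [ 0.448 -0.132]
scale 0.94 [318. 194.] [ 0.451 -0.14 ]
block_tall 0.96 [200. 253.] [0.565 0.164]
block_tall 0.45 [242. 273.] [0.461 0.159]
tealight_dish 0.87 [245. 218.] [0.569 0.001]
top {'fov_y': 56.527605888161055, 'cx': 282.93906788893014, 'cy': 207.29000126272865, 'k1': -0.06173757139897874, 'position': array([ 0.31302327, -0.00929481,  0.93603851]), 'orientation': array([  9.7143788 ,  -0.50803817, -89.89448955])}
boat_mid 0.74 [193. 202.] [0.473 0.188]
marble_0 0.66 [223. 204.] [0.473 0.122]
marble_0 0.57 [198. 207.] [0.467 0.181]
marble_0 0.39 [210. 206.] [0.469 0.152]
board_top 0.6 [233. 216.] [0.447 0.101]
pan_in 0.9 [334. 211.] [ 0.446 -0.124]
scale 0.76 [334. 215.] [ 0.448 -0.134]
scale 0.73 [177. 207.] [0.465 0.227]
block_tall 0.96 [213. 160.] [0.572 0.144]
block_low 0.92 [353. 162.] [ 0.572 -0.181]
tealight_dish 0.73 [276. 165.] [0.571 0.   ]
0.9
```

View pics/top0.png

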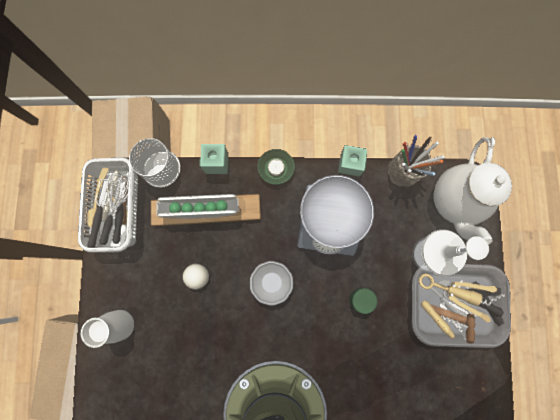

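View pics/scene0.png

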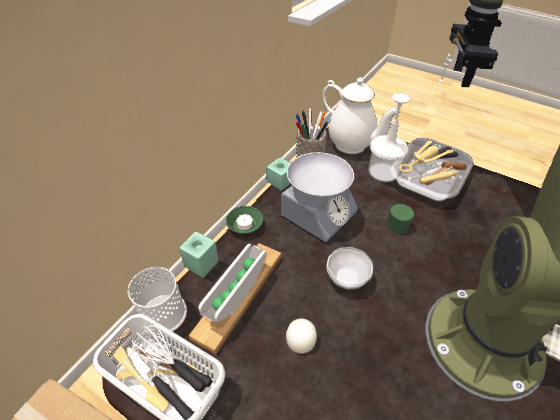

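The top view shows the boat (about 160–240, 206, five green marbles in it) on the board (151–260, 208), and the pan at (337, 211). The tall block is at (213, 157) and the dish at (276, 166). The scene view agrees. I'll get the boat's axis and the pan's centre from masks.

```bash
cat > m.py <<'E'
from h import *
def rect(cam,n,z):
    m=masks_of(cam,n)
    if not m: print(n,'none'); return
    ys,xs=np.nonzero(m[0]['pixels']); c=viewer.get_calibration(cam)
    P=np.array([at(cam,(x,y),z,c)[:2] for x,y in zip(xs,ys)],np.float32)*1000
    (cx,cy),s,a=cv2.minAreaRect(P); b=cv2.boxPoints(((cx,cy),s,a))
    e=max((b[1]-b[0],b[2]-b[1]),key=np.linalg.norm); e=e*np.sign(e[1])
    print(cam,n,round(m[0]['conf'],2),'c',np.round([cx,cy],1),'size',np.round(s,1),'axis yaw from +y',round(np.degrees(np.arctan2(-e[0],e[1])),2),'x',P[:,0].min(),P[:,0].max(),'y',P[:,1].min(),P[:,1].max())
E
python3 - <<'E'
from m import *
rect('top','boat_mid',.078); rect('top','board_top',.02); rect('top','pan_in',.132)
rect('scene','pan_in',.132)
for c in ('top','scene'):
    print(c,[(round(b['conf'],2),np.round(at(c,b['location'],.042),3)[:2]) for b in boxes_of(c,'marble_0')])
for c in ('top',):
    for n in ('lip_a',): print([(round(b['conf'],2),b['location'],np.round(at(c,b['location'],.071),3)[:2]) for b in boxes_of(c,n)])
E
```

```text
top boat_mid 0.96 c [460.  176.4] size [ 49.9 181.9] axis yaw from +y 2.81 x 434.9382 487.48672 y 85.60423 267.76465
top board_top 0.81 c [462.9 168.6] size [ 62.5 257.9] axis yaw from +y 3.55 x 426.35846 499.47458 y 39.591225 299.02112
pan_in none
scene pan_in 0.68 c [ 441.6 -122.3] size [150.4 156.7] axis yaw from +y 32.23 x 368.6116 519.9757 y -202.8785 -44.504055
top [(0.66, array([0.473, 0.122])), (0.57, array([0.467, 0.181])), (0.39, array([0.469, 0.152])), (0.22, array([0.443, 0.103]))]
scene [(0.59, array([0.479, 0.145])), (0.44, array([0.48 , 0.111])), (0.39, array([0.471, 0.176]))]
[(0.75, [191.8, 203.4], array([0.469, 0.189]))]
```

>>> {"method": "apply_moves", "body": {"moves": [[0, 0, -0.25, 0, 0, 0, 0.75], [0, 0, -0.5, 0, 0, 0, 0.75], [0, 0, -0.75, 0, 0, 0, 0.75], [0, 0, -0.9, 0, 0, 0, 0.75]], "grip_force": 40}}

```text
time_s: 1.65
tool_pos: [0.2627, -0.5951, 0.4076]
tool_rot: [179.7, -0.0, 23.8]
force: [0.4, 0.5, -0.3]
grip_width: 0.0676
grasp_force: 0.0
```

>>> {"method": "apply_moves", "body": {"moves": [[0.25, 0, 0, 0, 0, -0.1, 0.75], [0.5, 0, 0, 0, 0, -0.2, 0.75], [0.75, 0, 0, 0, 0, -0.3, 0.75], [1, 0, 0, 0, 0, -0.4, 0.75]]}}

```text
time_s: 2.05
tool_pos: [0.4469, -0.513, 0.4029]
tool_rot: [180.0, 0.0, 58.5]
force: [0.3, -0.7, -0.3]
grip_width: 0.065
grasp_force: 0.0
```

>>> {"method": "apply_moves", "body": {"moves": [[0.22, -0.07, 0, 0, 0, -0.1, 0.75], [0.45, -0.15, 0, 0, 0, -0.2, 0.75], [0.7, -0.22, 0, 0, 0, -0.3, 0.75], [1, -0.3, 0, 0, 0, -0.41, 0.75], [1, -0.3, 0, 0, 0, -0.41, 0.75]]}}

```text
time_s: 2.55
tool_pos: [0.5026, -0.3048, 0.4038]
tool_rot: [179.8, -0.1, 94.2]
force: [-0.1, 0.0, 0.7]
grip_width: 0.065
grasp_force: 0.0
```

>>> {"method": "apply_moves", "body": {"moves": [[0.25, 0, 0, 0, 0, 0, 0.7], [0.5, 0, 0, 0, 0, 0, 0.7], [0.75, 0, 0, 0, 0, 0, 0.7], [1, 0, 0, 0, 0, 0, 0.7]]}}

```text
time_s: 2.95
tool_pos: [0.4875, -0.1112, 0.4027]
tool_rot: [180.0, 0.0, 93.3]
force: [0.7, 0.7, 0.8]
grip_width: 0.0611
grasp_force: 0.0
```

>>> {"method": "apply_moves", "body": {"moves": [[0.25, 0, 0.1, 0, 0, 0, 0.7], [0.5, 0, 0.2, 0, 0, 0, 0.7], [0.75, 0, 0.3, 0, 0, 0, 0.7], [1, 0, 0.4, 0, 0, 0, 0.7], [1, 0, 0.5, 0, 0, 0, 0.7]]}}

```text
time_s: 3.45
tool_pos: [0.4755, 0.0929, 0.3033]
tool_rot: [179.8, -0.1, 93.8]
force: [-0.2, -0.4, -0.6]
grip_width: 0.061
grasp_force: 0.0
```

>>> {"method": "apply_moves", "body": {"moves": [[0.2, -0.02, 0.1, 0, 0, 0, 0.7], [0.4, -0.05, 0.2, 0, 0, 0, 0.7], [0.4, -0.05, 0.2, 0, 0, 0, 0.7]]}}

```text
time_s: 3.75
tool_pos: [0.4577, 0.1719, 0.2605]
tool_rot: [-179.8, -0.1, 93.9]
force: [0.5, 0.0, 0.7]
grip_width: 0.061
grasp_force: 0.0
```

Run:
```python
from m import *
im=viewer.read_camera('wrist'); cv2.imwrite('pics/w1.png',im[:,:,::-1]); print(env.get_obs()['tool_pos'],env.get_obs()['tool_rot'])
print(viewer.get_calibration('wrist'))
rect('wrist','boat_mid',.082); rect('wrist','board_top',.02)
```

```text
[0.45952139 0.16870003 0.2616523 ] [-1.79894105e+02  4.32558473e-03  9.37380600e+01]
{'fov_y': 63.920801059638954, 'cx': 276.7389792591661, 'cy': 215.40669257262732, 'k1': -0.04704712231053652, 'position': array([0.45410407, 0.25258959, 0.42393036]), 'orientation': array([-17.84084739,   0.10721454,   3.73017598])}
wrist boat_mid 0.58 c [468.8 172.8] size [ 42.9 181.3] axis yaw from +y 2.42 x 444.95862 492.55368 y 82.35419 263.17105
wrist board_top 0.69 c [470.6 160.6] size [ 61.5 260.3] axis yaw from +y 2.67 x 434.38022 507.21454 y 29.244484 291.90894
```

View pics/w1.png

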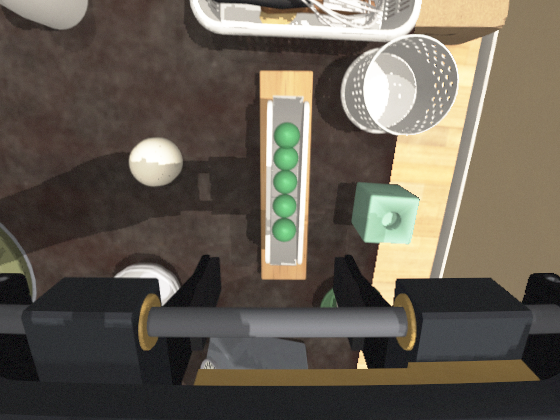

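Wrist view: board spans (260–312, 70–280), the boat is centred near (286, 180), and the five marbles sit mid-channel. Descending astride it.

>>> {"method": "apply_moves", "body": {"moves": [[0.007, 0.04, 0.2, 0, 0, 0.012, 0.85], [0.007, 0.04, 0.4, 0, 0, 0.012, 0.85], [0.007, 0.04, 0.55, 0, 0, 0.012, 0.85], [0.007, 0.04, 0.66, 0, 0, 0.012, 0.85], [0.007, 0.04, 0.66, 0, 0, 0.012, 0.85]]}}

```text
time_s: 4.4
tool_pos: [0.4679, 0.1654, 0.1281]
tool_rot: [-179.7, 0.1, 92.2]
force: [-1.6, -0.0, 0.2]
grip_width: 0.0733
grasp_force: 0.0
```

Run:
```python
from m import *
im=viewer.read_camera('wrist'); im2=viewer.read_camera('scene'); cv2.imwrite('pics/w2.png',np.vstack([im[:,130:430],im2[180:390,100:400]])[:600,:,::-1]); o=env.get_obs();print(o['tool_pos'],o['tool_rot'])
rect('wrist','boat_mid',.082); rect('wrist','board_top',.02)
```

```text
[0.47007991 0.16707943 0.13137091] [ 1.79960851e+02 -4.63543183e-03  9.22669032e+01]
wrist boat_mid 0.57 c [467.4 191.4] size [ 43.  158.7] axis yaw from +y 2.74 x 443.5539 491.65308 y 111.93034 270.71838
wrist board_top 0.56 c [467.9 187. ] size [ 61.6 227.9] axis yaw from +y 3.6 x 431.42807 505.52344 y 75.06879 302.0442
```

View pics/w2.png

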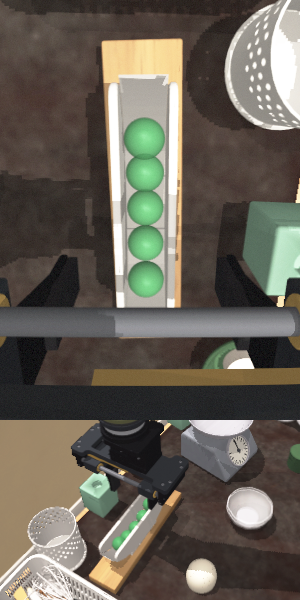

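The wrist view shows the boat centred between the fingers (axis at column 145, fingers at 77 and 215). Going down and closing.

>>> {"method": "apply_moves", "body": {"moves": [[0.05, 0, 0.12, 0, 0, -0.005, 0.85], [0.05, 0, 0.24, 0, 0, -0.005, 0.85], [0.05, 0, 0.35, 0, 0, -0.005, 0.85], [0.05, 0, 0.435, 0, 0, -0.005, 0.85], [0.05, 0, 0.435, 0, 0, -0.005, 0.65], [0.05, 0, 0.435, 0, 0, -0.005, 0.55], [0.05, 0, 0.435, 0, 0, -0.005, 0.4], [0.05, 0, 0.435, 0, 0, -0.005, 0.2], [0.05, 0, 0.435, 0, 0, -0.005, 0.2], [0.05, 0, 0.435, 0, 0, -0.005, 0.2]], "grip_force": 40}}

```text
time_s: 5.6
tool_pos: [0.4676, 0.1781, 0.0441]
tool_rot: [-179.9, 0.1, 92.8]
force: [-5.5, -0.7, 6.3]
grip_width: 0.0406
grasp_force: 40.0
```

>>> {"method": "apply_moves", "body": {"moves": [[0, 0, -0.03, 0, 0, 0, 0.2], [0, 0, -0.1, 0, 0, 0, 0.2], [0, 0, -0.2, 0, 0, 0, 0.2], [0, 0, -0.3, 0, 0, 0, 0.2], [0, 0, -0.4, 0, 0, 0, 0.2], [0, 0, -0.5, 0, 0, 0, 0.2], [0, 0, -0.6, 0, 0, 0, 0.2], [0, 0, -0.68, 0, 0, 0, 0.2], [0, 0, -0.73, 0, 0, 0, 0.2], [0, 0, -0.74, 0, 0, 0, 0.2], [0, 0, -0.74, 0, 0, 0, 0.2]], "grip_force": 45}}

```text
time_s: 6.7
tool_pos: [0.4686, 0.1781, 0.1915]
tool_rot: [180.0, 0.0, 92.8]
force: [0.6, -0.2, -4.4]
grip_width: 0.0407
grasp_force: 45.0
```

>>> {"method": "apply_moves", "body": {"moves": [[-0.011, -0.002, 0, 0, 0, 0, 0.2], [-0.042, -0.008, 0, 0, 0, 0, 0.2], [-0.09, -0.017, 0, 0, 0, 0, 0.2], [-0.152, -0.03, 0, 0, 0, 0, 0.2], [-0.226, -0.044, 0, 0, 0, 0, 0.2], [-0.308, -0.06, 0, 0, 0, 0, 0.2], [-0.395, -0.077, 0, 0, 0, 0, 0.2], [-0.486, -0.094, 0, 0, 0, 0, 0.2], [-0.577, -0.112, 0, 0, 0, 0, 0.2], [-0.665, -0.129, 0, 0, 0, 0, 0.2], [-0.747, -0.145, 0, 0, 0, 0, 0.2], [-0.82, -0.159, 0, 0, 0, 0, 0.2], [-0.882, -0.171, 0, 0, 0, 0, 0.2], [-0.93, -0.18, 0, 0, 0, 0, 0.2], [-0.961, -0.186, 0, 0, 0, 0, 0.2], [-0.972, -0.188, 0, 0, 0, 0, 0.2], [-0.972, -0.188, 0, 0, 0, 0, 0.2], [-0.972, -0.188, 0, 0, 0, 0, 0.2]]}}

```text
time_s: 8.5
tool_pos: [0.4408, -0.0172, 0.1915]
tool_rot: [180.0, -0.0, 92.9]
force: [-0.2, 1.0, -3.8]
grip_width: 0.0407
grasp_force: 45.0
```

Run:
```python
from m import *
a=viewer.read_camera('scene'); b=viewer.read_camera('top'); o=env.get_obs();print(o['time_s'],o['tool_pos'],o['tool_rot'],o['qpos'])
A=cv2.resize(a[100:300,200:400],(400,400)); B=cv2.resize(b[120:280,200:400],(400,320))
cv2.imwrite('pics/p1.png',np.hstack([A,np.vstack([B,B[:80]*0])])[:,:,::-1])
rect('top','boat_mid',.225); 
for c in('top','scene'): print([(round(q['conf'],2),np.round(at(c,q['location'],.19),3)[:2]) for q in boxes_of(c,'marble_0')])
```

```text
8.6 [ 0.44078224 -0.01721564  0.1915582 ] [ 1.79994474e+02 -6.09392660e-03  9.29050575e+01] [ 37.52483208  -5.86988792 -36.05797772 112.3948936   -3.62792541
  72.3843445    5.61407416]
boat_mid none
[]
[(0.49, array([0.445, 0.029])), (0.37, array([0.356, 0.019]))]
```

View pics/p1.png

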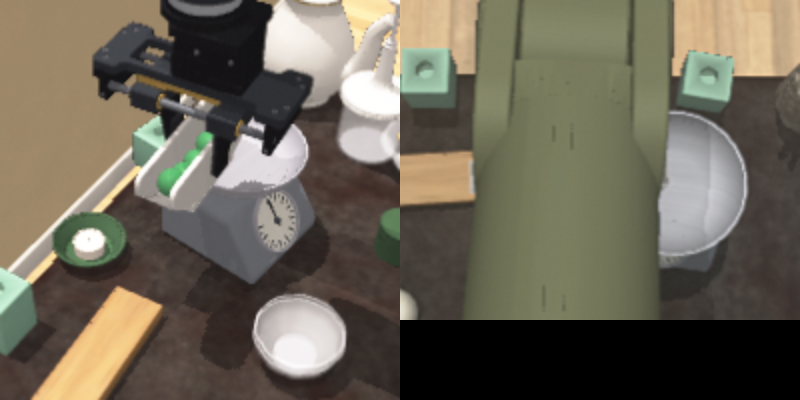

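The scene view shows the boat held level with its marbles beside the pan, its far end over the pan. The pointer is near zero. Tilting to 20° to start.

>>> {"method": "apply_moves", "body": {"moves": [[0, 0, 0, 0, 0.006, 0, 0.2], [0, 0, 0, 0, 0.02, 0, 0.2], [0, 0, 0, 0, 0.04, 0, 0.2], [0, 0, 0, 0, 0.06, 0, 0.2], [0, 0, 0, 0, 0.08, 0, 0.2], [0, 0, 0, 0, 0.1, 0, 0.2], [0, 0, 0, 0, 0.12, 0, 0.2], [0, 0, 0, 0, 0.14, 0, 0.2], [0, 0, 0, 0, 0.16, 0, 0.2], [0, 0, 0, 0, 0.178, 0, 0.2], [0, 0, 0, 0, 0.194, 0, 0.2], [0, 0, 0, 0, 0.208, 0, 0.2], [0, 0, 0, 0, 0.219, 0, 0.2], [0, 0, 0, 0, 0.227, 0, 0.2], [0, 0, 0, 0, 0.232, 0, 0.2], [0, 0, 0, 0, 0.232, 0, 0.2], [0, 0, 0, 0, 0.232, 0, 0.2]]}}

```text
time_s: 10.45
tool_pos: [0.4407, -0.0177, 0.1916]
tool_rot: [180.0, -19.9, 92.9]
force: [-0.2, 0.1, -3.3]
grip_width: 0.0409
grasp_force: 45.0
```

```bash
cat > look.py <<'E'
import sys
from m import *
a=viewer.read_camera('scene'); o=env.get_obs();z=R.from_euler('xyz',o['tool_rot'],degrees=True).as_matrix()[:,2]
print(o['time_s'],o['tool_pos'],'tilt',np.degrees(np.arctan2(z[1],-z[2])),o['qpos'].round(1),o['grip_width'],np.round(o['wrist_torque'],2),o['force'].round(1))
cv2.imwrite(f'pics/{sys.argv[1]}.png',cv2.resize(a[100:300,200:400],(500,500),interpolation=cv2.INTER_CUBIC)[:,:,::-1])
print([(round(q['conf'],2),np.round(q['location'])) for q in boxes_of('scene','marble_0')])
E
python3 look.py q1
```

```text
10.5 [ 0.44068183 -0.01766863  0.19161834] tilt 19.90324998156103 [ 42.8  -0.7 -27.8 111.  -19.8  76.7  23.6] 0.040731264000515195 [-0.69 -0.13  0.02] [ 0.3 -0.3 -3.8]
[(0.3, array([198., 256.])), (0.2, array([294., 178.]))]
```

View pics/q1.png

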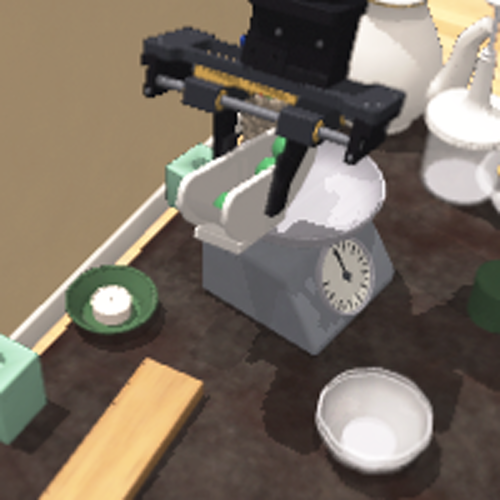

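The scene view shows the boat tilted, the marbles drawn towards the far lip, the pointer at zero and none fallen. I'll tilt slowly past 25°.

>>> {"method": "apply_moves", "body": {"moves": [[0, 0, 0, 0, 0.006, 0, 0.2], [0, 0, 0, 0, 0.012, 0, 0.2], [0, 0, 0, 0, 0.018, 0, 0.2], [0, 0, 0, 0, 0.024, 0, 0.2], [0, 0, 0, 0, 0.03, 0, 0.2], [0, 0, 0, 0, 0.036, 0, 0.2], [0, 0, 0, 0, 0.042, 0, 0.2], [0, 0, 0, 0, 0.048, 0, 0.2], [0, 0, 0, 0, 0.054, 0, 0.2], [0, 0, 0, 0, 0.06, 0, 0.2], [0, 0, 0, 0, 0.066, 0, 0.2], [0, 0, 0, 0, 0.072, 0, 0.2], [0, 0, 0, 0, 0.078, 0, 0.2], [0, 0, 0, 0, 0.084, 0, 0.2], [0, 0, 0, 0, 0.09, 0, 0.2], [0, 0, 0, 0, 0.096, 0, 0.2], [0, 0, 0, 0, 0.096, 0, 0.2], [0, 0, 0, 0, 0.096, 0, 0.2], [0, 0, 0, 0, 0.096, 0, 0.2], [0, 0, 0, 0, 0.096, 0, 0.2]]}}

```text
time_s: 12.55
tool_pos: [0.4407, -0.0178, 0.1916]
tool_rot: [180.0, -28.2, 92.9]
force: [-0.1, -0.2, -4.3]
grip_width: 0.041
grasp_force: 45.0
```

```bash
cat >> look.py <<'E'
m=masks_of('scene','pointer')[:1]
for q in m: print('pointer mask',q['conf'],q['location'],q['pixels'].sum())
g=a[190:232,315:362].mean(2).astype(int)
# hub ~ (338,210): darkness by angle (deg clockwise from image up), radius 3..7
best=[]
G=cv2.GaussianBlur(a.mean(2).astype(np.float32),(0,0),.6)
for t in range(-180,180,10):
    r=np.arange(2,8,.5); X=338+r*np.sin(np.radians(t)); Y=210-r*np.cos(np.radians(t))
    best.append((round(float(cv2.remap(G,X[None].astype(np.float32),Y[None].astype(np.float32),1).mean())),t))
print(sorted(best)[:6])
E
python3 look.py q2
python3 - <<'E'
import cv2
a=cv2.imread('pics/q1.png');b=cv2.imread('pics/q2.png')
d=cv2.resize(a[225:325,295:395],(500,500));d2=cv2.resize(b[225:325,295:395],(250,250))
import numpy as np
cv2.imwrite('pics/q2c.png',np.hstack([b,np.vstack([cv2.resize(d,(250,250)),d2])]))
E
```

```text
12.6 [ 0.44070697 -0.01780011  0.19164449] tilt 28.14662427145185 [ 45.1   2.9 -25.6 110.3 -25.1  79.5  29.6] 0.040772916330460984 [-0.81 -0.12  0.02] [ 0.7  0.8 -2.7]
[(0.47, array([319., 180.]))]
[(97, 30), (107, 20), (128, 40), (141, 10), (147, 50), (149, 70)]
```

View pics/q2c.png

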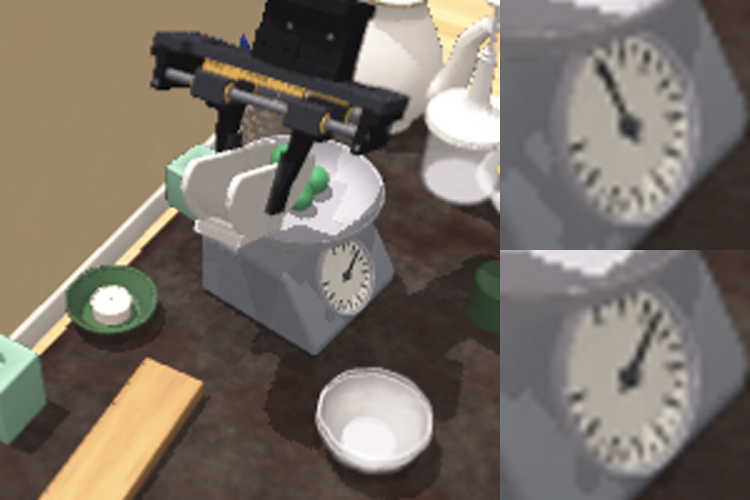

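The pan holds two marbles, at (318, 180) and (300, 200), and the pointer is on about the second mark. I'll creep on, checking the pointer as I go.

>>> {"method": "apply_moves", "body": {"moves": [[0, 0, 0, 0, 0.003, 0, 0.2], [0, 0, 0, 0, 0.006, 0, 0.2], [0, 0, 0, 0, 0.009, 0, 0.2], [0, 0, 0, 0, 0.012, 0, 0.2], [0, 0, 0, 0, 0.015, 0, 0.2], [0, 0, 0, 0, 0.018, 0, 0.2], [0, 0, 0, 0, 0.021, 0, 0.2], [0, 0, 0, 0, 0.024, 0, 0.2], [0, 0, 0, 0, 0.024, 0, 0.2], [0, 0, 0, 0, 0.024, 0, 0.2], [0, 0, 0, 0, 0.024, 0, 0.2], [0, 0, 0, 0, 0.024, 0, 0.2]]}}

```text
time_s: 13.9
tool_pos: [0.4407, -0.0178, 0.1916]
tool_rot: [180.0, -30.2, 92.8]
force: [-0.4, 0.0, -3.2]
grip_width: 0.0406
grasp_force: 45.0
```

```bash
cat > ptr.py <<'E'
import sys
from h import *
a=viewer.read_camera('scene'); o=env.get_obs();z=R.from_euler('xyz',o['tool_rot'],degrees=True).as_matrix()[:,2]
print(o['time_s'],'tilt',round(np.degrees(np.arctan2(z[1],-z[2])),1),o['force'].round(1))
cv2.imwrite(f'pics/{sys.argv[1]}.png',cv2.resize(a[100:300,200:400],(500,500),interpolation=cv2.INTER_CUBIC)[:,:,::-1])
G=cv2.GaussianBlur(a.mean(2).astype(np.float32),(0,0),.6); best=[]
for t in range(-180,180,10):
    r=np.arange(2,8,.5); X=338.5+r*np.sin(np.radians(t)); Y=210-r*np.cos(np.radians(t))
    best.append((round(float(cv2.remap(G,X[None].astype(np.float32),Y[None].astype(np.float32),1).mean())),t))
print(sorted(best)[:5])
E
python3 ptr.py r1
```

```text
13.95 tilt 30.2 [-0.7  0.8 -3.1]
[(107, 10), (116, 20), (137, 0), (145, 30), (151, 70)]
```

Run:
```python
from h import *
c=viewer.get_calibration('scene'); M=R.from_euler('xyz',c['orientation'],degrees=True).as_matrix()
f=210/np.tan(np.radians(c['fov_y'])/2)
def pj(p):
    q=M.T@(p-c['position']); return np.array([q[0]/-q[2]*f,-q[1]/-q[2]*f])
p,d=ray('scene',(338.5,210)); P=p+d*(.05-p[2])/d[2]; print(P)
for s in (35,50,65):
    u=np.array([np.cos(np.radians(s)),0,np.sin(np.radians(s))])
    for syaw in (0,-10):
        Q=R.from_euler('z',syaw,degrees=True).as_matrix(); r=[]
        for k in range(6):
            v=Q@(np.cos(k*.5)*u+np.sin(k*.5)*np.array([0,-1,0])); e=pj(P+.001*v)-pj(P); r.append(round(np.degrees(np.arctan2(e[0],-e[1]))))
        print(s,syaw,r)
b=cv2.imread('pics/r1.png'); q=cv2.imread('pics/q2.png')
z=lambda i,y,x:cv2.resize(i[y:y+100,x:x+100],(300,300),interpolation=cv2.INTER_CUBIC)
cv2.imwrite('pics/r1c.png',np.hstack([z(b,225,295),z(b,130,270)]))
```

```text
[ 0.38464454 -0.11924875  0.05      ]
35 0 [-44, -23, 0, 31, 70, 105]
35 -10 [-37, -15, 11, 43, 79, 111]
50 0 [-32, -13, 6, 32, 70, 112]
50 -10 [-27, -6, 16, 44, 80, 117]
65 0 [-20, -2, 13, 32, 67, 120]
65 -10 [-16, 4, 22, 44, 78, 123]
```

View pics/r1c.png

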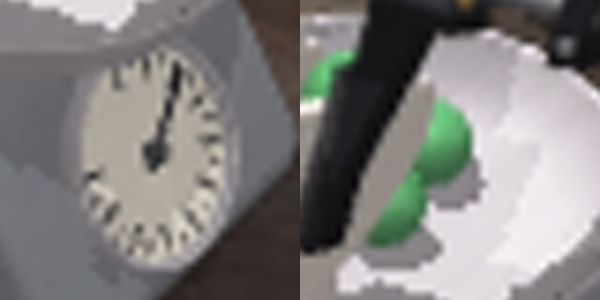

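Pointer at about 15° in the image, which is two marbles, with two visible in the pan. A third should read about 44°.

>>> {"method": "apply_moves", "body": {"moves": [[0, 0, 0, 0, 0.003, 0, 0.2], [0, 0, 0, 0, 0.006, 0, 0.2], [0, 0, 0, 0, 0.009, 0, 0.2], [0, 0, 0, 0, 0.012, 0, 0.2], [0, 0, 0, 0, 0.015, 0, 0.2], [0, 0, 0, 0, 0.018, 0, 0.2], [0, 0, 0, 0, 0.021, 0, 0.2], [0, 0, 0, 0, 0.024, 0, 0.2], [0, 0, 0, 0, 0.027, 0, 0.2], [0, 0, 0, 0, 0.027, 0, 0.2], [0, 0, 0, 0, 0.027, 0, 0.2], [0, 0, 0, 0, 0.027, 0, 0.2], [0, 0, 0, 0, 0.027, 0, 0.2]]}}

```text
time_s: 15.25
tool_pos: [0.4407, -0.0179, 0.1916]
tool_rot: [180.0, -32.6, 92.8]
force: [-0.2, -0.9, -3.5]
grip_width: 0.0406
grasp_force: 45.0
```

```bash
python3 ptr.py r2
```

```text
15.3 tilt 32.5 [ 0.1 -0.2 -3.5]
[(107, 10), (116, 20), (137, 0), (145, 30), (151, 70)]
```

>>> {"method": "apply_moves", "body": {"moves": [[0, 0, 0, 0, 0.003, 0, 0.2], [0, 0, 0, 0, 0.006, 0, 0.2], [0, 0, 0, 0, 0.009, 0, 0.2], [0, 0, 0, 0, 0.012, 0, 0.2], [0, 0, 0, 0, 0.015, 0, 0.2], [0, 0, 0, 0, 0.018, 0, 0.2], [0, 0, 0, 0, 0.021, 0, 0.2], [0, 0, 0, 0, 0.024, 0, 0.2], [0, 0, 0, 0, 0.024, 0, 0.2], [0, 0, 0, 0, 0.024, 0, 0.2], [0, 0, 0, 0, 0.024, 0, 0.2], [0, 0, 0, 0, 0.024, 0, 0.2]]}}

```text
time_s: 16.5
tool_pos: [0.4407, -0.0178, 0.1916]
tool_rot: [180.0, -34.6, 92.8]
force: [-0.4, 0.0, -2.8]
grip_width: 0.041
grasp_force: 45.0
```

```bash
python3 ptr.py r3
```

```text
16.55 tilt 34.6 [ 0.4  0.4 -3.6]
[(107, 10), (116, 20), (137, 0), (145, 30), (150, 70)]
```

>>> {"method": "apply_moves", "body": {"moves": [[0, 0, 0, 0, 0.003, 0, 0.2], [0, 0, 0, 0, 0.006, 0, 0.2], [0, 0, 0, 0, 0.009, 0, 0.2], [0, 0, 0, 0, 0.012, 0, 0.2], [0, 0, 0, 0, 0.015, 0, 0.2], [0, 0, 0, 0, 0.018, 0, 0.2], [0, 0, 0, 0, 0.021, 0, 0.2], [0, 0, 0, 0, 0.021, 0, 0.2], [0, 0, 0, 0, 0.021, 0, 0.2], [0, 0, 0, 0, 0.021, 0, 0.2], [0, 0, 0, 0, 0.021, 0, 0.2]]}}

```text
time_s: 17.65
tool_pos: [0.4407, -0.0178, 0.1916]
tool_rot: [180.0, -36.4, 92.8]
force: [-0.1, 0.3, -3.0]
grip_width: 0.0406
grasp_force: 45.0
```

```bash
python3 ptr.py r4
```

```text
17.7 tilt 36.4 [-0.1  0.6 -3.2]
[(107, 10), (116, 20), (137, 0), (145, 30), (151, 70)]
```

>>> {"method": "apply_moves", "body": {"moves": [[0, 0, 0, 0, 0.003, 0, 0.2], [0, 0, 0, 0, 0.006, 0, 0.2], [0, 0, 0, 0, 0.009, 0, 0.2], [0, 0, 0, 0, 0.012, 0, 0.2], [0, 0, 0, 0, 0.015, 0, 0.2], [0, 0, 0, 0, 0.018, 0, 0.2], [0, 0, 0, 0, 0.021, 0, 0.2], [0, 0, 0, 0, 0.021, 0, 0.2], [0, 0, 0, 0, 0.021, 0, 0.2], [0, 0, 0, 0, 0.021, 0, 0.2], [0, 0, 0, 0, 0.021, 0, 0.2]]}}

```text
time_s: 18.8
tool_pos: [0.4407, -0.0178, 0.1916]
tool_rot: [180.0, -38.2, 92.9]
force: [0.3, 0.1, -3.0]
grip_width: 0.0407
grasp_force: 45.0
```

```bash
python3 ptr.py r5
```

```text
18.85 tilt 38.2 [ 0.5  0.5 -2.3]
[(104, 30), (125, 40), (127, 20), (147, 10), (148, 50)]
```

>>> {"method": "apply_moves", "body": {"moves": [[0, 0, 0, 0, -0.01, 0, 0.2], [0, 0, 0, 0, -0.02, 0, 0.2], [0, 0, 0, 0, -0.03, 0, 0.2], [0, 0, 0, 0, -0.04, 0, 0.2], [0, 0, 0, 0, -0.05, 0, 0.2], [0, 0, 0, 0, -0.05, 0, 0.2], [0, 0, 0, 0, -0.05, 0, 0.2], [0, 0, 0, 0, -0.05, 0, 0.2], [0, 0, 0, 0, -0.05, 0, 0.2], [0, 0, 0, 0, -0.05, 0, 0.2]]}}

```text
time_s: 19.85
tool_pos: [0.4406, -0.018, 0.1914]
tool_rot: [-180.0, -34.0, 92.8]
force: [0.0, -0.3, -3.0]
grip_width: 0.0405
grasp_force: 45.0
```

```bash
python3 ptr.py r6
python3 - <<'E'
import cv2,numpy as np
b=cv2.imread('pics/r6.png')
z=lambda y,x:cv2.resize(b[y:y+100,x:x+100],(300,300),interpolation=cv2.INTER_CUBIC)
cv2.imwrite('pics/r6c.png',np.hstack([z(225,295),z(130,270)]))
E
```

```text
19.9 tilt 33.9 [-0.2  0.2 -3.3]
[(96, 40), (119, 30), (125, 50), (144, 20), (147, 60)]
```

View pics/r6c.png

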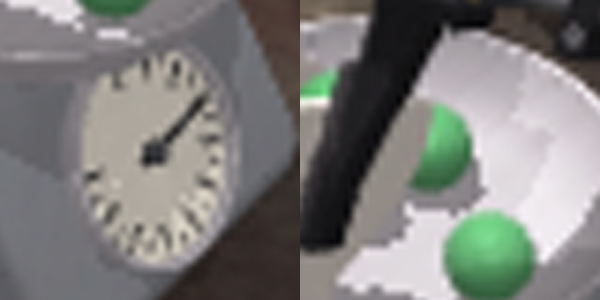

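Pointer is at about 41°, on the third mark, and a new marble shows in the pan. Levelling the boat by exactly the turn applied so far.

>>> {"method": "apply_moves", "body": {"moves": [[0, 0, 0, 0, -0.005, 0, 0.2], [0, 0, 0, 0, -0.015, 0, 0.2], [0, 0, 0, 0, -0.03, 0, 0.2], [0, 0, 0, 0, -0.05, 0, 0.2], [0, 0, 0, 0, -0.075, 0, 0.2], [0, 0, 0, 0, -0.1, 0, 0.2], [0, 0, 0, 0, -0.13, 0, 0.2], [0, 0, 0, 0, -0.16, 0, 0.2], [0, 0, 0, 0, -0.19, 0, 0.2], [0, 0, 0, 0, -0.22, 0, 0.2], [0, 0, 0, 0, -0.25, 0, 0.2], [0, 0, 0, 0, -0.28, 0, 0.2], [0, 0, 0, 0, -0.305, 0, 0.2], [0, 0, 0, 0, -0.33, 0, 0.2], [0, 0, 0, 0, -0.35, 0, 0.2], [0, 0, 0, 0, -0.367, 0, 0.2], [0, 0, 0, 0, -0.38, 0, 0.2], [0, 0, 0, 0, -0.39, 0, 0.2], [0, 0, 0, 0, -0.395, 0, 0.2], [0, 0, 0, 0, -0.395, 0, 0.2]]}}

```text
time_s: 21.9
tool_pos: [0.4406, -0.0178, 0.1915]
tool_rot: [-180.0, 0.0, 92.8]
force: [-1.0, 0.4, -3.2]
grip_width: 0.0405
grasp_force: 45.0
```

>>> {"method": "apply_moves", "body": {"moves": [[0.011, 0.002, 0, 0, 0, 0, 0.2], [0.042, 0.008, 0, 0, 0, 0, 0.2], [0.09, 0.017, 0, 0, 0, 0, 0.2], [0.152, 0.03, 0, 0, 0, 0, 0.2], [0.226, 0.044, 0, 0, 0, 0, 0.2], [0.308, 0.06, 0, 0, 0, 0, 0.2], [0.395, 0.077, 0, 0, 0, 0, 0.2], [0.486, 0.094, 0, 0, 0, 0, 0.2], [0.577, 0.112, 0, 0, 0, 0, 0.2], [0.665, 0.129, 0, 0, 0, 0, 0.2], [0.747, 0.145, 0, 0, 0, 0, 0.2], [0.82, 0.159, 0, 0, 0, 0, 0.2], [0.882, 0.171, 0, 0, 0, 0, 0.2], [0.93, 0.18, 0, 0, 0, 0, 0.2], [0.961, 0.186, 0, 0, 0, 0, 0.2], [0.972, 0.188, 0, 0, 0, 0, 0.2], [0.972, 0.188, 0, 0, 0, 0, 0.2], [0.972, 0.188, 0, 0, 0, 0, 0.2]]}}

```text
time_s: 23.7
tool_pos: [0.4686, 0.1775, 0.1914]
tool_rot: [-180.0, 0.0, 92.8]
force: [0.7, -0.2, -2.5]
grip_width: 0.041
grasp_force: 45.0
```

Run:
```python
from m import *
a=viewer.read_camera('wrist'); o=env.get_obs(); print(o['time_s'],o['tool_pos'],o['tool_rot'],o['force'])
rect('wrist','boat_mid',.23); rect('wrist','board_top',.02)
s=viewer.read_camera('scene')
cv2.imwrite('pics/s1.png',np.hstack([a[:,100:460],s[:,60:460]])[:,:,::-1])
```

```text
23.75 [0.46865907 0.1774243  0.19145091] [-1.79993611e+02  3.39777223e-02  9.27790244e+01] [ 0.56747802 -0.15289423 -3.6458435 ]
wrist boat_mid 0.88 c [466.7 207.7] size [ 41.4 120.1] axis yaw from +y 2.58 x 444.39337 490.068 y 146.8355 267.98627
wrist board_top 0.72 c [459.2 287.3] size [60.1 20.8] axis yaw from +y -86.26 x 428.87238 488.983 y 276.63446 299.33215
```

View pics/s1.png

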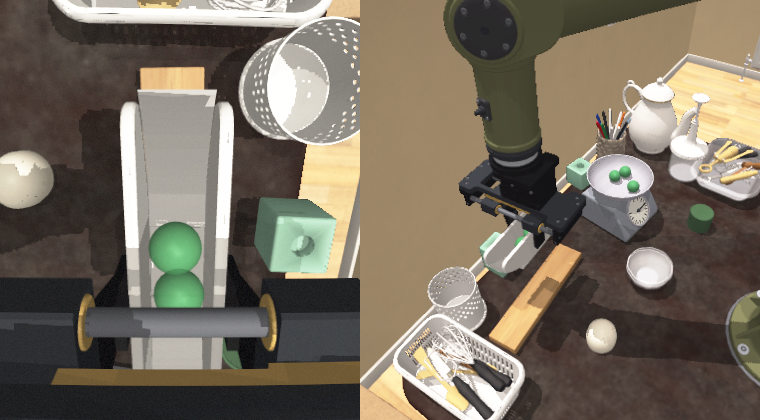

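Left (wrist): two marbles in the boat at (175, 248) and (179, 295), with the boat over the board. Right (scene): three marbles in the pan at (614–633, 172–187). Lowering straight down to where it was picked up.

>>> {"method": "apply_moves", "body": {"moves": [[0, 0, 0.03, 0, 0, 0, 0.2], [0, 0, 0.1, 0, 0, 0, 0.2], [0, 0, 0.2, 0, 0, 0, 0.2], [0, 0, 0.3, 0, 0, 0, 0.2], [0, 0, 0.4, 0, 0, 0, 0.2], [0, 0, 0.5, 0, 0, 0, 0.2], [0, 0, 0.58, 0, 0, 0, 0.2], [0, 0, 0.64, 0, 0, 0, 0.2], [0, 0, 0.68, 0, 0, 0, 0.2], [0, 0, 0.705, 0, 0, 0, 0.2], [0, 0, 0.72, 0, 0, 0, 0.2], [0, 0, 0.73, 0, 0, 0, 0.2], [0, 0, 0.737, 0, 0, 0, 0.2], [0, 0, 0.74, 0, 0, 0, 0.2], [0, 0, 0.74, 0, 0, 0, 0.2]]}}

```text
time_s: 25.4
tool_pos: [0.469, 0.1782, 0.0441]
tool_rot: [180.0, 0.0, 92.8]
force: [-0.6, 0.6, 0.6]
grip_width: 0.0408
grasp_force: 45.0
```

>>> {"method": "apply_moves", "body": {"moves": [[0, 0, 0, 0, 0, 0, 0.45], [0, 0, 0, 0, 0, 0, 0.5], [0, 0, 0, 0, 0, 0, 0.55], [0, 0, 0, 0, 0, 0, 0.65], [0, 0, 0, 0, 0, 0, 0.75], [0, 0, 0, 0, 0, 0, 0.8], [0, 0, -0.05, 0, 0, 0, 0.8], [0, 0, -0.2, 0, 0, 0, 0.8], [0, 0, -0.4, 0, 0, 0, 0.8], [0, 0, -0.6, 0, 0, 0, 0.8], [0, 0, -0.8, 0, 0, 0, 0.8], [0, 0, -1, 0, 0, 0, 0.8], [0, 0, -1, 0, 0, 0, 0.8]]}}

```text
time_s: 26.7
tool_pos: [0.4715, 0.1799, 0.2498]
tool_rot: [179.4, -0.1, 92.9]
force: [0.1, -0.3, -0.5]
grip_width: 0.07
grasp_force: 0.0
```

```bash
python3 - <<'E'
from m import *
a=viewer.read_camera('wrist'); o=env.get_obs(); print(o['time_s'],o['tool_pos'],o['force'])
rect('wrist','boat_mid',.082); rect('wrist','board_top',.02)
print([(round(q['conf'],2),np.round(at('wrist',q['location'],.042),3)[:2]) for q in boxes_of('wrist','marble_0')])
E
python3 ptr.py t1
```

```text
26.75 [0.4701883  0.17910762 0.24695642] [ 0.31402309  0.0407524  -0.94343978]
wrist boat_mid 0.91 c [464.3 179.3] size [ 42.  175.9] axis yaw from +y 2.84 x 441.3293 488.66724 y 90.82224 267.42682
wrist board_top 0.64 c [460.  167.5] size [ 60.6 255.6] axis yaw from +y 3.48 x 423.11 497.16382 y 38.820187 296.2872
[(0.76, array([0.459, 0.189])), (0.59, array([0.577, 0.148])), (0.39, array([0.456, 0.177]))]
26.95 tilt -0.0 [-0.8  0.6 -0.1]
[(96, 40), (119, 30), (125, 50), (144, 20), (148, 60)]
```

Boat is within about 5 mm of the board's line, aligned to 1°, with the pointer steady on the third mark. Letting the marbles settle before handing in.

>>> {"method": "apply_moves", "body": {"moves": [[0, 0, 0, 0, 0, 0, 0.8], [0, 0, 0, 0, 0, 0, 0.8], [0, 0, 0, 0, 0, 0, 0.8], [0, 0, 0, 0, 0, 0, 0.8], [0, 0, 0, 0, 0, 0, 0.8], [0, 0, 0, 0, 0, 0, 0.8], [0, 0, 0, 0, 0, 0, 0.8], [0, 0, 0, 0, 0, 0, 0.8], [0, 0, 0, 0, 0, 0, 0.8], [0, 0, 0, 0, 0, 0, 0.8], [0, 0, 0, 0, 0, 0, 0.8], [0, 0, 0, 0, 0, 0, 0.8], [0, 0, 0, 0, 0, 0, 0.8], [0, 0, 0, 0, 0, 0, 0.8], [0, 0, 0, 0, 0, 0, 0.8], [0, 0, 0, 0, 0, 0, 0.8], [0, 0, 0, 0, 0, 0, 0.8], [0, 0, 0, 0, 0, 0, 0.8], [0, 0, 0, 0, 0, 0, 0.8], [0, 0, 0, 0, 0, 0, 0.8]]}}

```text
time_s: 28.95
tool_pos: [0.4686, 0.1781, 0.2435]
tool_rot: [-180.0, 0.0, 92.8]
force: [-0.9, -0.2, -0.6]
grip_width: 0.0695
grasp_force: 0.0
```

>>> {"method": "apply_moves", "body": {"moves": [[0, 0, 0, 0, 0, 0, 0.8], [0, 0, 0, 0, 0, 0, 0.8], [0, 0, 0, 0, 0, 0, 0.8], [0, 0, 0, 0, 0, 0, 0.8], [0, 0, 0, 0, 0, 0, 0.8], [0, 0, 0, 0, 0, 0, 0.8], [0, 0, 0, 0, 0, 0, 0.8], [0, 0, 0, 0, 0, 0, 0.8], [0, 0, 0, 0, 0, 0, 0.8], [0, 0, 0, 0, 0, 0, 0.8], [0, 0, 0, 0, 0, 0, 0.8], [0, 0, 0, 0, 0, 0, 0.8], [0, 0, 0, 0, 0, 0, 0.8], [0, 0, 0, 0, 0, 0, 0.8], [0, 0, 0, 0, 0, 0, 0.8], [0, 0, 0, 0, 0, 0, 0.8], [0, 0, 0, 0, 0, 0, 0.8], [0, 0, 0, 0, 0, 0, 0.8], [0, 0, 0, 0, 0, 0, 0.8], [0, 0, 0, 0, 0, 0, 0.8]]}}

```text
time_s: 30.95
tool_pos: [0.4686, 0.1782, 0.2435]
tool_rot: [180.0, 0.0, 92.8]
force: [0.1, -0.6, 0.4]
grip_width: 0.0695
grasp_force: 0.0
```

```bash
python3 ptr.py t2; python3 -c "
from m import *
a=viewer.read_camera('wrist'); import time
def g(): return cv2.inRange(a,(0,90,0),(110,255,130))
b=viewer.read_camera('wrist'); print('motion',np.abs(a.astype(int)-b).max())
print(env.sign_off())"
```

```text
31.0 tilt -0.0 [ 0.7 -0.1 -1.1]
[(96, 40), (119, 30), (125, 50), (144, 20), (148, 60)]
motion 36
the job is handed in; nothing more can be done
None
```

I handed the job in at about 31 s (the verdict wasn't returned): three marbles are in the pan with the pointer on the third long mark, and the boat is back on its board with the other two in it, about 5 mm or less off the middle line.

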